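# Unload the pad-bonding fixture and shut it up with its cover

### The job

The glue on the brake pads has cured: throw the fixture's toggle clamp open and lay every pad flat, friction side up, on the floor of the steel tray, with none on top of another. Then fit the ribbed cover plate fully home and level in the empty recess, with one long edge tucked under the overhanging lip, and throw the clamp shut over it. Do not knock the spray can, the jar or the wrench about.

Things in the scene. Friction and masses are not known exactly. Their poses are not given: they have to be found in the camera images.
- fixture: bonding fixture screwed to the bench, base 230 (x) x 245 (y) x 12 mm; origin at bench height below the recess centre. Recess floor at z = 12 mm, 208 mm (x, -104 to 104) by 150 mm (y, -75 to 75). Walls reach z = 26 on the +y and both x sides; the -y wall carries the lip; the toggle clamp stands at the +y side (y = 100 to 136, |x| < 40, up to z = 67)
- lip_edge (a point): middle of the lower edge of the overhanging lip: fixture y = -55, z = 28 mm, so the lip covers the recess from y = -75 to -55 over its whole length, its underside 16 mm above the recess floor; the lip is 6 mm thick (top at z = 34)
- clamp_pivot (a point): clamp hinge axis (along fixture x), at fixture y = 115, z = 55 mm. The arm carries a rubber-shod cross bar 190 mm long (x), 14 mm wide; shut, it lies on the pads or the cover's rib along the recess centre line (y = 0), underside at z = 36; fully open it stands up at y = 135 to 170, top near z = 175
- clamp_handle (a joint): toggle clamp handle (rad): 0 = shut, handle leaning 0.14 rad from upright towards the recess (-y); grows as it swings away (to fixture +y); 1.1 = fully open, leaning 0.96 rad to +y. Over centre at about 0.8: let go below that it falls shut, above it falls open. It takes about 6 N at the grip. The clamp arm is geared to it and lifts 1.75 times as far
- clamp_grip (a point): point in the middle of the black grip of the clamp handle, 90 mm from the hinge axis; the grip is 18 x 18 mm square and runs from 52 to 112 mm from the axis; it moves with the handle. It can be pushed, or pinched across its x sides from above
- pad1: bonded brake pad, 46 (own x) x 60 (own y) x 24 mm high: steel backing plate 6 mm thick below, brown speckled friction block above; origin at the centre of its underside. 0.13 to 0.25 kg. Starts flat on the recess floor under the clamp bar, in a row along fixture x at 50 mm spacing (4 mm gaps), long side along fixture y: grip it across its 60 mm ends. May be absent
- pad2: bonded brake pad, 46 (own x) x 60 (own y) x 24 mm high: steel backing plate 6 mm thick below, brown speckled friction block above; origin at the centre of its underside. 0.13 to 0.25 kg. Starts flat on the recess floor under the clamp bar, in a row along fixture x at 50 mm spacing (4 mm gaps), long side along fixture y: grip it across its 60 mm ends. May be absent
- pad3: bonded brake pad, 46 (own x) x 60 (own y) x 24 mm high: steel backing plate 6 mm thick below, brown speckled friction block above; origin at the centre of its underside. 0.13 to 0.25 kg. Starts flat on the recess floor under the clamp bar, in a row along fixture x at 50 mm spacing (4 mm gaps), long side along fixture y: grip it across its 60 mm ends. May be absent
- pad4: bonded brake pad, 46 (own x) x 60 (own y) x 24 mm high: steel backing plate 6 mm thick below, brown speckled friction block above; origin at the centre of its underside. 0.13 to 0.25 kg. Starts flat on the recess floor under the clamp bar, in a row along fixture x at 50 mm spacing (4 mm gaps), long side along fixture y: grip it across its 60 mm ends. May be absent
- tray: loose open steel tray, 246 (x) x 142 (y) x 28 mm high outside, walls and floor about 4 mm; about 1 kg; origin at the centre of its underside
- cover: aluminium plate 196 (x) x 142 (y) x 6 mm with a rib along its x on top, 120 x 14 mm, 18 mm high (top at z = 24); origin at the centre of its underside; same if turned half round; 0.32 to 0.6 kg. Starts flat on the bench. It cannot drop or slide in level: tilt some 15 degrees, feed the low edge under the lip, lower the other. Home, its rib lies along the recess centre line
- spray_can: bystander: spray can 64 mm across, 190 mm tall, origin at its foot
- jar: bystander: brown glass jar 68 mm across, 85 mm tall, origin at its foot
- wrench: bystander: wrench lying on the bench beyond the fixture, origin at the middle of its underside

How it is judged:
By the outcome, as a careful person would: the job done as asked, in the order asked, and still so for the second after the job is handed in, with the robot touching nothing.
Of pad1, pad2, pad3, pad4 only 2 to 4 are there at a start; the rules pass over those that are not, and their reading is None.
At some moment in a run one of cover, tray may be knocked a few centimetres aside while the robot is not near it.
It also fails if it takes over 210 s, if anything falls off the work surface, if the arm or the gripper's body presses on something with over 40 N, if the wrist force passes 120 N, or if a joint passes its speed limit or range.

### The arm

A 6-joint arm with a two-finger parallel gripper is mounted at the origin on the work surface. World frame = base frame: x ahead of the robot, y to its left, z up, the work surface at z = 0. Lengths are in mm, angles in rad, forces in N, time in s.
With the tool pointing down it reaches from about 350 to 775 mm from the base axis. Payload 7.3 kg.
Tool frame: the origin (TCP) lies on the mounting face of the last link; the fingertips stand 178 mm ahead of it and the grasp point (between the pads) lies 159 mm ahead of it; z points along the fingers, y is the line along which they close (so a half turn about z gives the same grasp; the last joint's range is limited). The gripper opens to 92 mm and grips with 3 to 60 N. Pads are 19 mm wide; open, the fingers measure 130 mm over their backs; the gripper's body (75 mm by 190 mm) begins 47 mm behind the grasp point.
Start: joints at [0.994, 0.342, 1.524, -0, 1.275, -0.146], TCP at [219.218, 477.044, 404.741] pointing down, gripper open.
Joint ranges: [-2.53, 2.53], [-0.77, 2.02], [0.04, 2.7], [-1, 4.14], [0.28, 2.66], [-3.11, 3.11]. Speed limits (rad/s): [2.57, 2.57, 3.14, 3.14, 3.14, 3.14].

### API

Orientations are given as [roll, pitch, yaw] about the fixed x, y, z axes, in that order (R = Rz(yaw) Ry(pitch) Rx(roll)).
In Python, from plant import bot, optics, readout, close_job gives the robot as it stands (bot), with the cameras (optics), the job as plain functions and the readings (readout).
- The arm moves only by the tool shift_gripper, called after ">>>" as name([rows], argument=value, ...), one row to a line, values as JSON. Schema: {"type":"object","properties":{"rows":{"type":"array","items":{"type":"object","properties":{"finger_gap":{"type":"number"},"dx":{"type":"number"},"dy":{"type":"number"},"dz":{"type":"number"},"twist":{"type":"number"}},"additionalProperties":false,"required":["finger_gap"]},"minItems":1,"maxItems":5},"only":{"type":"string"},"quiet":{"type":"boolean"},"lines":{"type":"string"}},"required":["rows"],"additionalProperties":false}. rows is a list of rows, 1 to 5 of them, each an object with the fields finger_gap (the finger opening in mm), dx, dy, dz (the shift in fractions of the full range, 1 being 500 mm), twist (a turn about the tool's z in fractions of the full range, 1 being 360 degrees); a field left out counts as zero (the opening has to be given); each row is the pose to reach, as a shift and turn from the pose commanded when the call began, along the tool's axes at that moment; what a row does not reach only later rows make up. A row lasts 1/8 s, in which the tool goes at most 62.5 mm and 0.188 rad, less where a joint would pass 70% of its speed; a pose out of reach is approached as far as the arm can. The fingers move at their own pace and stop on an object; the grip force is fixed at half the most. Time passes only in rows, so rows that do not move let the fingers close. The tool returns the time, the measured TCP pose, the force, the opening and the grip force at its end. only (a regular expression) keeps the lines of the reply that match it, lines (a string "A,B") keeps lines A to B, and quiet returns only ok. A shift or turn number past 1, either way, is cut back to 1. Input that does not fit is refused with a message, and nothing moves.
- readout.get_obs(): the state, without advancing time (a new reading comes with each control period).
- optics.capture(name): name is "side" or "top"; returns a dict with "color" (384x512x3 uint8, red, green, blue), "K" (3x3 intrinsics, pixels), "k1" (the pictures are not rectified: a ray, as slopes to the right and down, at radius r is drawn at 1 + k1 r^2 times it, then the intrinsics apply), "R" (3x3) and "t" (3): a world point X has camera coordinates R X + t. Camera axes: x right, y down, z forward; pixel columns grow to the right and rows downward; lengths in mm; the calibration is good to about 2 mm. A picture is of the moment at which its call begins. There is no depth.
- close_job(): hands the job in; it is judged then, once.
The state is a dict: "time": time; "joint_positions": joint angles; "dq": joint speeds; "tau": joint torques, N m; "tool_pos": TCP position; "tcp_rot": TCP orientation; "contact_force": force on the tool from outside, world axes, zero at the start; "moment": the same for the moment, N m; "grip_width": finger opening in mm; "finger_force": force on a finger pad.
Only numpy, scipy, OpenCV 4.12 (cv2) and the standard library are available. Lean on these libraries where they do the work, as an engineer would, in place of code of your own. Each camera call takes 0.05 s, during which the arm holds its last target. There are 200 camera calls.

## Working session

There is one attempt and no reset: what is moved stays moved. The work goes in short steps, Python scripts to look and compute and a tool call to move; the robot and the scene stay as the last step left them, time stands still between calls to the robot, and variables do not carry over. Pictures are saved under pics/ and viewed, at most 14 in all, crops included, and the job is handed in when it is done.

```bash
ls; mkdir -p pics
```

Run:
```python
from plant import bot, optics, readout, close_job
import cv2
o=readout.get_obs(); print({k:o[k] for k in('time','tool_pos','tcp_rot','contact_force','grip_width')})
for n in('side','top'):
    c=optics.capture(n); cv2.imwrite(f'pics/{n}0.png',cv2.resize(c['color'][:,:,::-1],(800,600),interpolation=cv2.INTER_CUBIC))
    print(n,c['K'],c['k1'],c['R'],c['t'])
```

```text
pics
plant.py
{'time': 0.0, 'tool_pos': array([219.15050361, 476.9173345 , 404.0511641 ]), 'tcp_rot': array([-3.14006268e+00, -2.41807355e-04,  2.71072830e+00]), 'contact_force': array([-0.62106614, -0.77577926, -0.46449654]), 'grip_width': 91.57986049252057}
side [[393.05466818   0.         259.20304673]
 [  0.         393.05466818 196.32648328]
 [  0.           0.           1.        ]] -0.05201448532386599 [[ 0.95663588 -0.29127425 -0.00266503]
 [-0.14426647 -0.46582838 -0.87303557]
 [ 0.25305133  0.83556162 -0.48764926]] [-606.11083633  190.80181924  939.92405833]
top [[499.09936185   0.         255.91504477]
 [  0.         499.09936185 191.5219314 ]
 [  0.           0.           1.        ]] -0.17775061311293566 [[-0.00712478 -0.99989758  0.01241269]
 [-0.98642198  0.00499095 -0.16415472]
 [ 0.16407595 -0.01341371 -0.9863565 ]] [   2.75389796  647.89454824 1248.80328529]
```

View pics/side0.png

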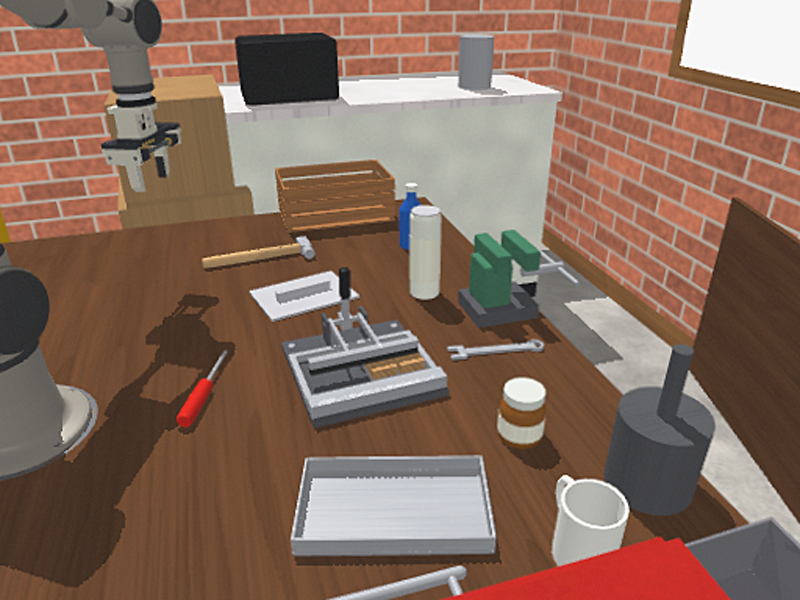

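View pics/top0.png

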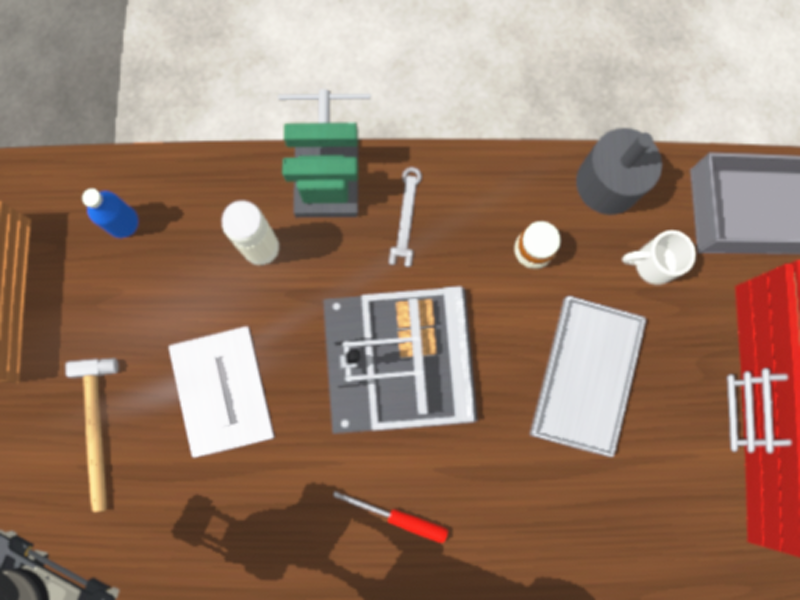

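The side view shows the fixture at about (365,360), the cover at (305,295) and the tray at (395,505). The clamp is shut and two pads are visible. In the top view the fixture is at (400,360), the cover at (220,390) and the tray at (588,375), with the clamp on the world +y side. Next I'll zoom in and measure.

Create h.py:
```python
import numpy as np, cv2
from plant import bot, optics, readout, close_job
def rays(c,px):
    px=np.asarray(px,float).reshape(-1,1,2)
    u=cv2.undistortPoints(px,c['K'],np.array([c['k1'],0,0,0.])).reshape(-1,2)
    d=np.c_[u,np.ones(len(u))]@c['R']; d/=np.linalg.norm(d,axis=1)[:,None]
    return -c['R'].T@c['t'],d
def plane(c,px,z):
    o,d=rays(c,px); return o+d*((z-o[2])/d[:,2])[:,None]
def tri(c1,p1,c2,p2):
    o1,d1=rays(c1,p1);o2,d2=rays(c2,p2);out=[]
    for a,b in zip(d1,d2):
        s=np.linalg.lstsq(np.c_[a,-b],o2-o1,rcond=None)[0]
        P,Q=o1+a*s[0],o2+b*s[1]; out.append([*((P+Q)/2),np.linalg.norm(P-Q)])
    return np.array(out)
def proj(c,X):
    return cv2.projectPoints(np.asarray(X,float).reshape(-1,3),cv2.Rodrigues(c['R'])[0],c['t'],c['K'],np.array([c['k1'],0,0,0.]))[0].reshape(-1,2)
def rect(c,m,z,n=1):
    "largest blobs of mask -> (centre, sizes, long-axis angle) on plane z"
    cs=sorted(cv2.findContours(m.astype(np.uint8),cv2.RETR_EXTERNAL,cv2.CHAIN_APPROX_NONE)[0],key=cv2.contourArea)[::-1][:n]
    r=[]
    for k in cs:
        w=plane(c,k.reshape(-1,2),z)[:,:2].astype(np.float32)
        b=cv2.boxPoints(cv2.minAreaRect(w)); e=[b[1]-b[0],b[2]-b[1]]; e.sort(key=np.linalg.norm)
        a=np.arctan2(e[1][1],e[1][0]); a=(a+np.pi/2)%np.pi-np.pi/2
        r.append((b.mean(0),[np.linalg.norm(v) for v in e],a))
    return r
def zoom(c,x0,y0,w,h,k,step=10):
    im=cv2.resize(c['color'][y0:y0+h,x0:x0+w,::-1],None,fx=k,fy=k,interpolation=cv2.INTER_CUBIC)
    for x in range(-(-x0//step)*step,x0+w,step):
        cv2.line(im,((x-x0)*k,0),((x-x0)*k,5),(0,255,255),1)
        if x%(2*step)==0: cv2.putText(im,str(x),((x-x0)*k-8,16),0,.35,(0,255,255),1)
    for y in range(-(-y0//step)*step,y0+h,step):
        cv2.line(im,(0,(y-y0)*k),(5,(y-y0)*k),(0,255,255),1)
        if y%(2*step)==0: cv2.putText(im,str(y),(7,(y-y0)*k+4),0,.35,(0,255,255),1)
    return im
```

Run:
```python
from h import *
t=optics.capture('top');s=optics.capture('side')
a=zoom(t,200,176,112,108,5);cv2.imwrite('pics/topz.png',a)
b=zoom(s,150,160,150,115,5);cv2.imwrite('pics/sidez.png',b)
hsv=cv2.cvtColor(t['color'],cv2.COLOR_RGB2HSV)
g=(hsv[:,:,1]<60)&(hsv[:,:,2]>60)
M=np.zeros(g.shape,bool);
for nm,(x0,x1,y0,y1),z in(('cover',(100,180,200,298),6),('fix',(203,308,178,280),12),('tray',(335,416,185,295),28)):
    m=np.zeros_like(g);m[y0:y1,x0:x1]=g[y0:y1,x0:x1];print(nm,rect(t,m,z))
```

```text
cover [(array([498.08716, 308.5033 ], dtype=float32), [np.float32(148.64929), np.float32(200.71704)], np.float32(0.23617077))]
fix [(array([552.7002    ,   0.62672424], dtype=float32), [np.float32(236.22374), np.float32(245.45345)], np.float32(-1.4947855))]
tray [(array([ 520.1283 , -322.53918], dtype=float32), [np.float32(150.6284), np.float32(250.06847)], np.float32(-0.280347))]
```

View pics/topz.png

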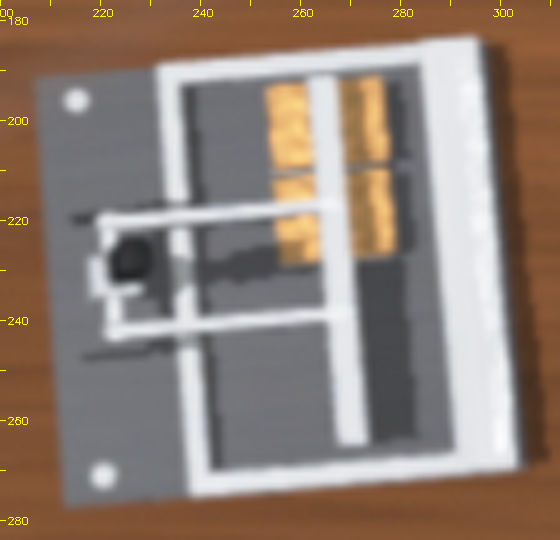

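View pics/sidez.png

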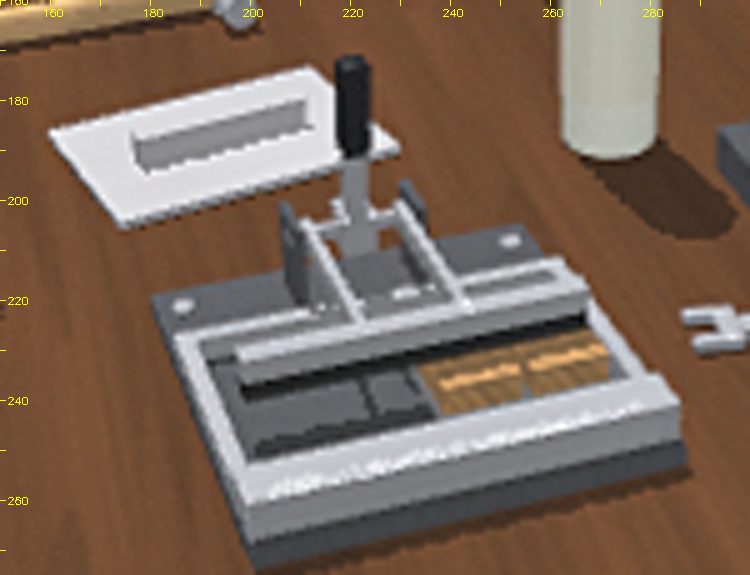

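The zoomed views show two pads at the +x end of the row: top view (265,200) and (267,219), side view (243,238) and (264,232). The recess corners are at top (237,193), (242,270), (284,188) and (290,267). The grip top is at top (226,226) and side (220,174).

Run:
```python
from h import *
np.set_printoptions(precision=1,suppress=True)
t=optics.capture('top');s=optics.capture('side')
A=plane(t,[(236.8,193),(242.2,270)],26);L=plane(t,[(284.5,188),(291,267)],34)
print('wall',A,'lip',L)
for P in(A,L): d=P[0]-P[1];print('yaw',np.arctan2(d[1],d[0]))
hsv=cv2.cvtColor(t['color'],cv2.COLOR_RGB2HSV)
m=(hsv[:,:,0]<25)&(hsv[:,:,1]>90)&(hsv[:,:,2]>140);m[:185]=0;m[232:]=0;m[:,:250]=0;m[:,285:]=0
ys,xs=np.nonzero(m);print('padpix',xs.min(),xs.max(),ys.min(),ys.max(),m.sum())
mm=cv2.morphologyEx(m.astype(np.uint8),cv2.MORPH_CLOSE,np.ones((15,15)))
print('pads',rect(t,mm,36))
# two-view heights: lip +x corner of top, cover rib ends, cover corners, grip top, tray rim corner
print('grip top',tri(t,[(226,224)],s,[(220,172.5)]))
print('pad corner (front,-x)',tri(t,[(279.5,227.5)],s,[(237,244)]))
print('pad corner (front,+x)',tri(t,[(277,191.5)],s,[(272,236)]))
def g(c):
    h=cv2.cvtColor(c['color'],cv2.COLOR_RGB2HSV);return (h[:,:,1]<60)&(h[:,:,2]>60)
m=g(t);n=np.zeros_like(m);n[200:298,100:180]=m[200:298,100:180]
cs=max(cv2.findContours(n.astype(np.uint8),0,1)[0],key=cv2.contourArea);bt=cv2.boxPoints(cv2.minAreaRect(cs))
print('cover top corners',bt, plane(t,bt,6))
m=g(t);n=np.zeros_like(m);n[185:295,335:416]=m[185:295,335:416]
cs=max(cv2.findContours(n.astype(np.uint8),0,1)[0],key=cv2.contourArea);bt=cv2.boxPoints(cv2.minAreaRect(cs));print('tray corners',bt)
a=zoom(t,100,195,80,105,5);b=zoom(s,180,285,145,80,4)
H=max(a.shape[0],b.shape[0])
c=zoom(t,333,183,84,110,5)
o=np.zeros((560,800,3),np.uint8);o[:a.shape[0],:a.shape[1]]=a;o[:c.shape[0],380:380+c.shape[1]]=c
cv2.imwrite('pics/ct.png',o)
```

```text
wall [[648.7  49.4  26. ]
 [445.2  35.7  26. ]] lip [[660.2 -77.4  34. ]
 [451.8 -91.2  34. ]]
yaw 0.06715895031517859
yaw 0.06605870680570104
padpix 250 278 185 227 503
pads [(array([612.8, -25. ], dtype=float32), [np.float32(66.557785), np.float32(113.645676)], np.float32(0.10745227))]
grip top [[548.9  72.  163.6   6.6]]
pad corner (front,-x) [[555.4 -63.4  19.2   2.4]]
pad corner (front,+x) [[652.4 -58.   20.8   1.5]]
cover top corners [[105.8 220. ]
 [159.1 207.9]
 [175.6 280.8]
 [122.3 292.9]] [[579.5 406.7   6. ]
 [612.4 260.3   6. ]
 [417.2 212.6   6. ]
 [384.  355.8   6. ]]
tray corners [[338.2 278.9]
 [361.3 188. ]
 [415.6 201.9]
 [392.6 292.7]]
```

View pics/ct.png

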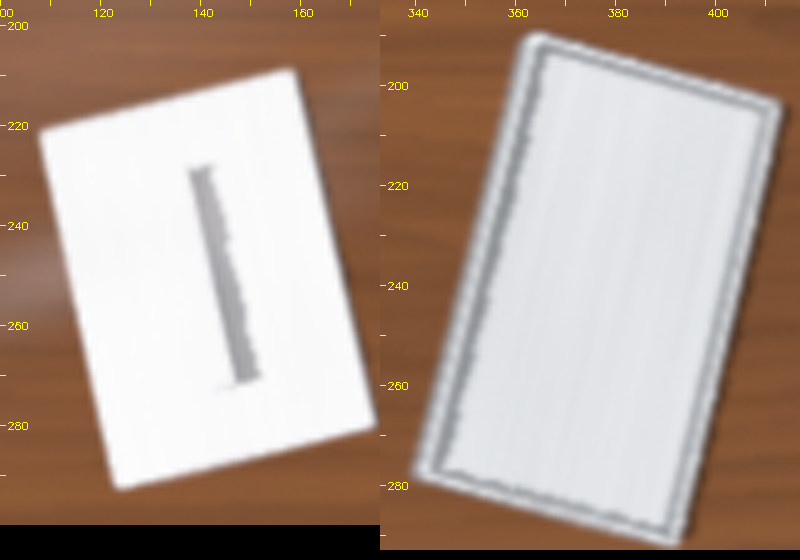

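The crop shows the cover with corners at about (107,221), (158,208), (175,280) and (123,292), and its rib's shaded side from (140,229) to (149,271). The tray corners are about (363,190), (413,203), (392,291) and (340,279). The fixture sits at about (552,-31) with yaw 0.067. I'll start with the clamp and push the handle with closed fingers.

Add to h.py:
```python
F=np.array([552.2,-31.]);FY=.067
def fx(x,y): c,s=np.cos(FY),np.sin(FY); return F+[c*x-s*y,s*x+c*y]
def d(xy,tipz,yaw):
    "tool-axis shift and turn from here to fingertip centre at xy,tipz with tool yaw"
    o=readout.get_obs();p=o['tool_pos'];R=cv2.Rodrigues(np.zeros(3))[0]
    r,pt,y=o['tcp_rot'];from_=__import__('scipy.spatial.transform',fromlist=['Rotation']).Rotation
    R=from_.from_euler('xyz',[r,pt,y]).as_matrix()
    q=R.T@(np.array([*xy,tipz+178.])-p); a=(y-yaw+np.pi)%(2*np.pi)-np.pi
    print('dx %.1f dy %.1f dz %.1f turn %.3f'%(*q,a),'| now tip',np.round(p-[0,0,178],1),'yaw %.3f'%y,'j6 %.2f'%o['joint_positions'][5],'F',np.round(o['contact_force'],1),'w %.1f'%o['grip_width'],'t %.1f'%o['time'])
```

Run:
```python
from h import *
print(fx(0,75),fx(0,205)); d(fx(0,75),226,np.pi/2+FY)
t=optics.capture('top');s=optics.capture('side')
print('can foot/jar foot approx',plane(t,[(170,165),(343,165)],0))
print('tray c',rect(t,(lambda h:(h[:,:,1]<60)&(h[:,:,2]>60))(cv2.cvtColor(t['color'],cv2.COLOR_RGB2HSV))[:, :]&(np.indices((384,512))[1]>335)&(np.indices((384,512))[1]<416)&(np.indices((384,512))[0]>185)&(np.indices((384,512))[0]<296),28))
```

```text
[547.17875869  43.83172546] [538.47527376 173.5400496 ]
dx -478.9 dy -256.7 dz 0.6 turn 1.073 | now tip [219.2 477.  226.5] yaw 2.711 j6 -0.15 F [ 0.7 -0.5 -0.7] w 92.0 t 0.3
can foot/jar foot approx [[ 732.00429731  234.04641634    0.        ]
 [ 729.92876804 -243.27550699    0.        ]]
tray c [(array([ 520.0996, -322.5309], dtype=float32), [np.float32(150.6284), np.float32(250.1282)], np.float32(-0.2803471))]
```

Careful with the scale: shifts go in shares of 500 mm and turns go in shares of 360 degrees. That gives: -240 mm / 500 = -0.48, -192 mm / 500 = -0.384.

>>> shift_gripper([
  {"finger_gap":0,"dx":-0.096,"dy":-0.052},
  {"finger_gap":0,"dx":-0.192,"dy":-0.104},
  {"finger_gap":0,"dx":-0.288,"dy":-0.156},
  {"finger_gap":0,"dx":-0.384,"dy":-0.208},
  {"finger_gap":0,"dx":-0.48,"dy":-0.256},
])

```text
time: 1.02
tool_pos: [384.6, 259.0, 404.9]
tcp_rot: [3.141, 0.0, 2.711]
contact_force: [1.0, 0.3, -0.3]
grip_width: 46.3
finger_force: 0.0
```

>>> shift_gripper([
  {"finger_gap":0,"dx":-0.096,"dy":-0.052},
  {"finger_gap":0,"dx":-0.192,"dy":-0.104},
  {"finger_gap":0,"dx":-0.288,"dy":-0.156},
  {"finger_gap":0,"dx":-0.384,"dy":-0.208},
  {"finger_gap":0,"dx":-0.478,"dy":-0.258},
])

```text
time: 1.65
tool_pos: [548.0, 41.8, 404.8]
tcp_rot: [3.141, 0.0, 2.71]
contact_force: [1.0, 0.4, 0.5]
grip_width: 1.4
finger_force: 0.0
```

>>> shift_gripper([
  {"finger_gap":0,"twist":0.0271},
  {"finger_gap":0,"twist":0.0541},
  {"finger_gap":0,"twist":0.0812},
  {"finger_gap":0,"twist":0.1082},
  {"finger_gap":0,"twist":0.1353},
])

```text
time: 2.28
tool_pos: [547.1, 43.5, 404.7]
tcp_rot: [-3.142, -0.0, 1.855]
contact_force: [0.3, -0.7, 0.0]
grip_width: 0.0
finger_force: 0.0
```

>>> shift_gripper([
  {"finger_gap":0,"twist":0.0191},
  {"finger_gap":0,"twist":0.0355},
  {"finger_gap":0,"twist":0.0355},
])

```text
time: 2.65
tool_pos: [547.1, 43.5, 404.7]
tcp_rot: [3.142, -0.0, 1.639]
contact_force: [-0.2, 0.3, -0.7]
grip_width: 0.2
finger_force: 0.0
```

Run:
```python
from h import *
d(fx(0,75),130,np.pi/2+FY)
```

```text
dx 0.3 dy 0.1 dz 96.7 turn 0.001 | now tip [547.1  43.5 226.7] yaw 1.639 j6 -0.13 F [-0.2  0.3 -0.7] w 0.2 t 2.6
```

To row units: 97 mm / 500 = 0.194, 70 mm / 500 = 0.14.

>>> shift_gripper([
  {"finger_gap":0,"dz":0.07},
  {"finger_gap":0,"dz":0.14},
  {"finger_gap":0,"dz":0.194},
  {"finger_gap":0,"dz":0.194},
])

```text
time: 3.15
tool_pos: [546.6, 43.5, 306.0]
tcp_rot: [-3.137, -0.001, 1.64]
contact_force: [0.7, -0.1, -0.0]
grip_width: 0.3
finger_force: 0.0
```

>>> shift_gripper([
  {"finger_gap":0,"dx":0.03},
  {"finger_gap":0,"dx":0.06},
  {"finger_gap":0,"dx":0.09},
  {"finger_gap":0,"dx":0.12},
  {"finger_gap":0,"dx":0.15},
])

```text
time: 3.78
tool_pos: [542.3, 119.3, 309.2]
tcp_rot: [3.139, 0.0, 1.638]
contact_force: [-0.3, -1.7, 0.6]
grip_width: 0.6
finger_force: 0.8
```

>>> shift_gripper([
  {"finger_gap":0,"dx":0.036},
  {"finger_gap":0,"dx":0.072},
  {"finger_gap":0,"dx":0.108},
  {"finger_gap":0,"dx":0.116,"dz":-0.02},
  {"finger_gap":0,"dx":0.12,"dz":-0.08},
])

```text
time: 4.4
tool_pos: [537.8, 178.6, 347.3]
tcp_rot: [-3.138, 0.0, 1.639]
contact_force: [0.1, -0.3, 0.7]
grip_width: 0.4
finger_force: 0.0
```

>>> shift_gripper([
  {"finger_gap":0,"dz":-0.1},
  {"finger_gap":0,"dz":-0.2},
  {"finger_gap":0,"dz":-0.2},
])

```text
time: 4.78
tool_pos: [538.3, 178.1, 453.0]
tcp_rot: [3.132, -0.001, 1.638]
contact_force: [0.2, 0.5, -0.6]
grip_width: 0.4
finger_force: 0.0
```

Run:
```python
from h import *
t=optics.capture('top');s=optics.capture('side')
o=np.zeros((560,800,3),np.uint8)
a=zoom(t,190,176,125,108,3);b=zoom(s,130,130,170,145,3) if 0 else zoom(s,150,140,140,130,3)
o[:a.shape[0],:a.shape[1]]=a;o[:b.shape[0],378:378+b.shape[1]]=b;cv2.imwrite('pics/open.png',o[:400])
d(fx(75,5),120,np.pi+FY)
```

```text
dx -204.5 dy 75.2 dz 150.3 turn -1.571 | now tip [537.9 178.  270.3] yaw 1.638 j6 0.12 F [ 0.2  0.1 -0.7] w 0.2 t 4.9
```

View pics/open.png

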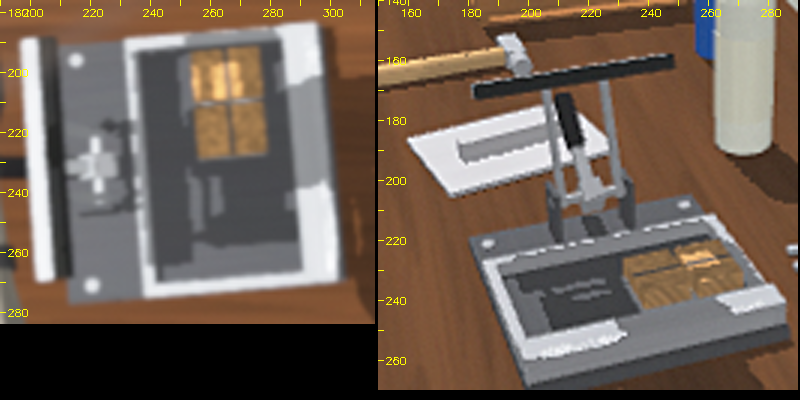

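The clamp is fully open: the bar stands up at top (195,230) and side (225,165). Both pads are clear, spanning top (253–279, 191–229). Now I'll measure the pads in both views.

Run:
```python
from h import *
np.set_printoptions(precision=1,suppress=True)
t=optics.capture('top');s=optics.capture('side')
def m(c,x0,x1,y0,y1):
    h=cv2.cvtColor(c['color'],cv2.COLOR_RGB2HSV); k=(h[:,:,0]>=8)&(h[:,:,0]<25)&(h[:,:,1]>95)&(h[:,:,2]>85)
    n=np.zeros_like(k);n[y0:y1,x0:x1]=k[y0:y1,x0:x1];return cv2.morphologyEx(n.astype(np.uint8),cv2.MORPH_CLOSE,np.ones((5,5)))
a=m(t,248,284,187,233);b=m(s,225,278,210,250)
r=rect(t,a,36)[0];print('pads',r,'exp',fx(50,0))
k=max(cv2.findContours(a,0,1)[0],key=cv2.contourArea);bt=cv2.boxPoints(cv2.minAreaRect(k));print(bt)
k=max(cv2.findContours(b,0,1)[0],key=cv2.contourArea);e=cv2.approxPolyDP(k,3,True).reshape(-1,2);print('side poly',e)
print('pred side of top corners', proj(s,np.c_[plane(t,bt,36)[:,:2],[36]*4]))
c=plane(t,bt,36)[:,:2];R=np.array([[np.cos(FY),np.sin(FY)],[-np.sin(FY),np.cos(FY)]]);print('fixture frame',(c-F)@R.T)
```

```text
pads (array([603.1, -27.5], dtype=float32), [np.float32(61.095016), np.float32(92.40894)], np.float32(0.06408787)) exp [602.1 -27.7]
[[253.1 192.9]
 [276.2 191.3]
 [278.7 226. ]
 [255.6 227.7]]
side poly [[277 210]
 [259 210]
 [266 215]
 [265 220]
 [232 226]
 [238 241]
 [271 235]
 [271 227]
 [277 230]]
pred side of top corners [[263.2 219.1]
 [271.6 230.7]
 [238.3 237.8]
 [231.4 225.6]]
fixture frame [[ 97.2  30.5]
 [ 97.2 -30.8]
 [  4.7 -29.9]
 [  4.8  30.8]]
```

To row units: -206 mm / 500 = -0.412, -120 mm / 500 = -0.24, 0.9 rad / 6.2832 = 0.1432.

>>> shift_gripper([
  {"finger_gap":70,"dx":-0.08,"dy":0.036,"twist":0.0286},
  {"finger_gap":70,"dx":-0.16,"dy":0.068,"twist":0.0573},
  {"finger_gap":70,"dx":-0.24,"dy":0.1,"twist":0.0859},
  {"finger_gap":70,"dx":-0.32,"dy":0.132,"twist":0.1146},
  {"finger_gap":70,"dx":-0.412,"dy":0.15,"twist":0.1432},
])

```text
time: 5.6
tool_pos: [627.3, -23.5, 445.8]
tcp_rot: [-3.139, 0.002, 0.732]
contact_force: [-0.1, 1.0, -0.7]
grip_width: 45.5
finger_force: 0.0
```

>>> shift_gripper([
  {"finger_gap":70,"twist":0.0271},
  {"finger_gap":70,"twist":0.0541},
  {"finger_gap":70,"twist":0.0812},
  {"finger_gap":70,"twist":0.1068},
  {"finger_gap":70,"twist":0.1068},
])

```text
time: 6.22
tool_pos: [626.8, -22.4, 446.2]
tcp_rot: [-3.141, 0.003, 0.068]
contact_force: [0.1, 0.3, -0.5]
grip_width: 70.1
finger_force: 0.0
```

Run:
```python
from h import *
d(fx(75.5,2.5),50,FY)
```

```text
dx 1.1 dy 1.2 dz 218.2 turn 0.001 | now tip [626.8 -22.4 268.2] yaw 0.068 j6 1.34 F [ 0.1  0.3 -0.5] w 70.1 t 6.2
```

To row units: 220 mm / 500 = 0.44, 200 mm / 500 = 0.4.

>>> shift_gripper([
  {"finger_gap":70,"dx":0.002,"dy":0.002,"dz":0.1},
  {"finger_gap":70,"dx":0.002,"dy":0.002,"dz":0.2},
  {"finger_gap":70,"dx":0.002,"dy":0.002,"dz":0.3},
  {"finger_gap":70,"dx":0.002,"dy":0.002,"dz":0.4},
  {"finger_gap":70,"dx":0.002,"dy":0.002,"dz":0.44},
])

```text
time: 6.85
tool_pos: [626.5, -23.1, 223.4]
tcp_rot: [-3.14, 0.007, 0.071]
contact_force: [-0.1, 0.1, 0.0]
grip_width: 69.9
finger_force: 0.0
```

>>> shift_gripper([
  {"finger_gap":70,"dz":0.008},
  {"finger_gap":70,"dz":0.016},
  {"finger_gap":70,"dz":0.024},
  {"finger_gap":70,"dz":0.032},
  {"finger_gap":70,"dz":0.032},
])

```text
time: 7.48
tool_pos: [627.7, -23.2, 211.8]
tcp_rot: [-3.141, -0.0, 0.067]
contact_force: [1.0, -0.3, -0.2]
grip_width: 70.2
finger_force: 0.0
```

```bash
python3 - <<'E'
from h import *
t=optics.capture('top');s=optics.capture('side')
o=np.zeros((400,800,3),np.uint8)
a=zoom(t,240,176,80,80,5);b=zoom(s,200,170,90,80,4)
o[:a.shape[0],:a.shape[1]]=a;o[:b.shape[0],405:405+b.shape[1]]=b;cv2.imwrite('pics/desc.png',o)
d(fx(75.5,2.5),16,FY)
E
```

```text
dx -0.5 dy 0.2 dz 18.0 turn -0.000 | now tip [627.8 -23.2  34. ] yaw 0.067 j6 1.34 F [-0.5  0.8 -0.1] w 69.9 t 7.6
```

View pics/desc.png

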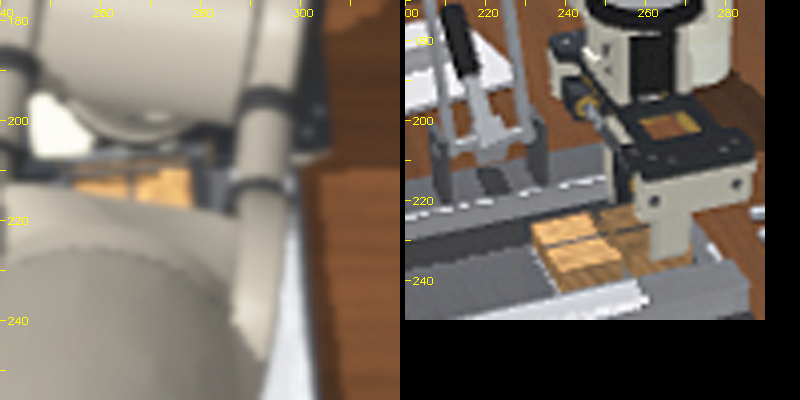

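The side view shows the near finger at (265,233), between the far pad's front face and the lip, with no contact force. I'll go on down.

To row units: 8 mm / 500 = 0.016, 4 mm / 500 = 0.008.

>>> shift_gripper([
  {"finger_gap":70,"dz":0.008},
  {"finger_gap":70,"dz":0.016},
  {"finger_gap":70,"dz":0.016},
])

```text
time: 7.95
tool_pos: [627.6, -23.2, 203.2]
tcp_rot: [-3.141, 0.001, 0.067]
contact_force: [1.0, -0.0, 0.2]
grip_width: 69.9
finger_force: 0.0
```

>>> shift_gripper([
  {"finger_gap":70,"dz":0.01},
  {"finger_gap":70,"dz":0.018},
  {"finger_gap":70,"dz":0.018},
])

```text
time: 8.32
tool_pos: [627.6, -23.2, 194.2]
tcp_rot: [-3.141, 0.001, 0.067]
contact_force: [-0.3, -0.8, -0.5]
grip_width: 69.7
finger_force: 0.0
```

>>> shift_gripper([
  {"finger_gap":50},
  {"finger_gap":50},
  {"finger_gap":50},
  {"finger_gap":50},
])

```text
time: 8.82
tool_pos: [627.8, -23.3, 194.8]
tcp_rot: [-3.142, -0.0, 0.067]
contact_force: [-0.7, 0.3, -0.5]
grip_width: 60.0
finger_force: 29.9
```

To row units: -90 mm / 500 = -0.18, -50 mm / 500 = -0.1.

>>> shift_gripper([
  {"finger_gap":50,"dz":-0.02},
  {"finger_gap":50,"dz":-0.05},
  {"finger_gap":50,"dz":-0.1},
  {"finger_gap":50,"dz":-0.18},
  {"finger_gap":50,"dz":-0.18},
])

```text
time: 9.45
tool_pos: [628.7, -23.3, 289.3]
tcp_rot: [3.14, -0.008, 0.067]
contact_force: [-0.3, -0.4, -2.0]
grip_width: 59.6
finger_force: 29.9
```

Add to h.py:
```python
def tray():
    t=optics.capture('top'); h=cv2.cvtColor(t['color'],cv2.COLOR_RGB2HSV); g=(h[:,:,1]<60)&(h[:,:,2]>60)
    i=np.indices(g.shape); return rect(t,g&(i[1]>325)&(i[1]<425)&(i[0]>178)&(i[0]<310),28)[0]
def at(c,a,x,y): return np.array(c)+[np.cos(a)*x-np.sin(a)*y,np.sin(a)*x+np.cos(a)*y]
```

Run:
```python
from h import *
c,s,a=tray();print(c,s,a); p=at(c,a,55,0);print(p);d(p,120,a)
t=optics.capture('top');sd=optics.capture('side')
b=plane(t,[(361.8,190.5),(340.5,278),(414,203),(392,292)],28)
print(b.round(0),proj(sd,b).round(1))
```

```text
[ 520.0723 -322.3084] [np.float32(150.73059), np.float32(250.48325)] -0.282068
[ 572.8988  -337.61725]
dx -76.0 dy 310.0 dz -11.1 turn 0.349 | now tip [628.  -23.2 108.9] yaw 0.067 j6 1.34 F [ 0.7  0.5 -3.3] w 59.7 t 9.5
[[ 653. -287.   28.]
 [ 421. -221.   28.]
 [ 618. -430.   28.]
 [ 382. -359.   28.]] [[306.3 290.8]
 [195.3 292.7]
 [318.8 345.8]
 [185.6 346.2]]
```

To row units: 305 mm / 500 = 0.61, 248 mm / 500 = 0.496, 0.349 rad / 6.2832 = 0.0555.

>>> shift_gripper([
  {"finger_gap":50,"dx":-0.03,"dy":0.124,"twist":0.0111},
  {"finger_gap":50,"dx":-0.06,"dy":0.248,"twist":0.0223},
  {"finger_gap":50,"dx":-0.09,"dy":0.372,"twist":0.0334},
  {"finger_gap":50,"dx":-0.12,"dy":0.496,"twist":0.0446},
  {"finger_gap":50,"dx":-0.152,"dy":0.61,"twist":0.0555},
])

```text
time: 10.22
tool_pos: [571.9, -332.5, 282.9]
tcp_rot: [-3.14, 0.003, -0.284]
contact_force: [0.6, 0.1, -1.5]
grip_width: 59.7
finger_force: 29.9
```

>>> shift_gripper([
  {"finger_gap":50},
  {"finger_gap":50},
])

```text
time: 10.48
tool_pos: [572.3, -330.6, 283.1]
tcp_rot: [-3.14, 0.003, -0.283]
contact_force: [-0.0, 0.6, -2.1]
grip_width: 59.3
finger_force: 29.9
```

Run:
```python
from h import *
d((572.9,-337.6),9,-.282)
```

```text
dx 2.8 dy 6.7 dz 96.0 turn -0.001 | now tip [ 572.3 -330.6  105.1] yaw -0.283 j6 1.21 F [-0.   0.6 -2.1] w 59.3 t 10.5
```

To row units: 94 mm / 500 = 0.188, 91 mm / 500 = 0.182.

>>> shift_gripper([
  {"finger_gap":50,"dx":0.002,"dy":0.006,"dz":0.07},
  {"finger_gap":50,"dx":0.006,"dy":0.013,"dz":0.13},
  {"finger_gap":50,"dx":0.006,"dy":0.013,"dz":0.17},
  {"finger_gap":50,"dx":0.006,"dy":0.013,"dz":0.182},
  {"finger_gap":50,"dx":0.006,"dy":0.013,"dz":0.188},
])

```text
time: 11.1
tool_pos: [574.2, -337.5, 191.1]
tcp_rot: [3.141, -0.001, -0.281]
contact_force: [0.9, -0.5, -2.1]
grip_width: 59.9
finger_force: 29.9
```

>>> shift_gripper([
  {"finger_gap":50,"dz":0.004},
  {"finger_gap":50,"dz":0.004},
  {"finger_gap":70,"dz":0.004},
  {"finger_gap":70,"dz":0.004},
  {"finger_gap":70,"dz":0.004},
])

```text
time: 11.72
tool_pos: [573.8, -338.0, 189.1]
tcp_rot: [3.141, -0.001, -0.282]
contact_force: [0.7, -0.2, -0.2]
grip_width: 69.8
finger_force: 0.0
```

Run:
```python
from h import *
d((572.9,-337.6),9,-.282)
```

```text
dx -1.0 dy -0.1 dz 2.1 turn -0.000 | now tip [ 573.8 -338.    11.1] yaw -0.282 j6 1.21 F [ 0.7 -0.2 -0.2] w 69.8 t 11.7
```

To row units: -100 mm / 500 = -0.2, -60 mm / 500 = -0.12.

>>> shift_gripper([
  {"finger_gap":70,"dz":-0.06},
  {"finger_gap":70,"dz":-0.12},
  {"finger_gap":70,"dz":-0.2},
  {"finger_gap":70,"dz":-0.2},
])

```text
time: 12.22
tool_pos: [574.5, -338.4, 292.9]
tcp_rot: [3.139, -0.007, -0.282]
contact_force: [-0.3, -0.2, 0.1]
grip_width: 69.9
finger_force: 0.0
```

Run:
```python
from h import *
d(fx(25.5,2.5),50,FY)
```

```text
dx -84.4 dy -300.3 dz 63.5 turn -0.349 | now tip [ 574.5 -338.4  114.9] yaw -0.282 j6 1.21 F [-0.3 -0.2  0.1] w 69.9 t 12.2
```

Careful with the scale: shifts go in shares of 500 mm and turns go in shares of 360 degrees. That gives: -300 mm / 500 = -0.6, -240 mm / 500 = -0.48, -0.349 rad / 6.2832 = -0.0555.

>>> shift_gripper([
  {"finger_gap":70,"dx":-0.034,"dy":-0.12,"twist":-0.0111},
  {"finger_gap":70,"dx":-0.068,"dy":-0.24,"twist":-0.0223},
  {"finger_gap":70,"dx":-0.102,"dy":-0.36,"twist":-0.0334},
  {"finger_gap":70,"dx":-0.136,"dy":-0.48,"twist":-0.0446},
  {"finger_gap":70,"dx":-0.168,"dy":-0.6,"twist":-0.0555},
])

```text
time: 12.85
tool_pos: [576.1, -24.4, 288.0]
tcp_rot: [-3.141, 0.001, 0.069]
contact_force: [0.8, -0.0, -0.5]
grip_width: 69.8
finger_force: 0.0
```

>>> shift_gripper([
  {"finger_gap":70},
  {"finger_gap":70},
])

```text
time: 13.1
tool_pos: [576.6, -26.4, 288.2]
tcp_rot: [3.141, 0.001, 0.067]
contact_force: [0.1, -0.5, 0.7]
grip_width: 69.7
finger_force: 0.0
```

Run:
```python
from h import *
d(fx(25.5,2.5),44,FY)
t=optics.capture('top');h=cv2.cvtColor(t['color'],cv2.COLOR_RGB2HSV); k=(h[:,:,0]>=8)&(h[:,:,0]<25)&(h[:,:,1]>95)&(h[:,:,2]>85)
i=np.indices(k.shape);print(rect(t,k&(i[1]>345)&(i[1]<405)&(i[0]>198)&(i[0]<280),28))
```

```text
dx 0.9 dy 0.4 dz 66.2 turn 0.000 | now tip [576.6 -26.4 110.2] yaw 0.067 j6 1.33 F [ 0.1 -0.5  0.7] w 69.7 t 13.1
[(array([ 573.5106 , -338.45685], dtype=float32), [np.float32(44.167362), np.float32(60.472485)], np.float32(1.323074))]
```

To row units: 78 mm / 500 = 0.156, 74 mm / 500 = 0.148.

>>> shift_gripper([
  {"finger_gap":70,"dx":0.002,"dz":0.08},
  {"finger_gap":70,"dx":0.002,"dz":0.12},
  {"finger_gap":70,"dx":0.002,"dz":0.136},
  {"finger_gap":70,"dx":0.002,"dz":0.148},
  {"finger_gap":70,"dx":0.002,"dz":0.156},
])

```text
time: 13.78
tool_pos: [577.9, -26.8, 211.1]
tcp_rot: [3.141, -0.001, 0.066]
contact_force: [1.0, -0.3, 0.4]
grip_width: 70.0
finger_force: 0.0
```

>>> shift_gripper([
  {"finger_gap":70,"dz":0.01},
  {"finger_gap":70,"dz":0.018},
  {"finger_gap":70,"dz":0.018},
])

```text
time: 14.15
tool_pos: [577.6, -26.2, 201.5]
tcp_rot: [-3.141, 0.0, 0.067]
contact_force: [0.2, -0.6, 1.0]
grip_width: 70.0
finger_force: 0.0
```

>>> shift_gripper([
  {"finger_gap":70,"dz":0.008},
  {"finger_gap":70,"dz":0.014},
  {"finger_gap":70,"dz":0.014},
])

```text
time: 14.52
tool_pos: [577.5, -26.3, 194.4]
tcp_rot: [-3.141, 0.001, 0.067]
contact_force: [-0.8, -0.6, 0.5]
grip_width: 70.2
finger_force: 0.0
```

>>> shift_gripper([
  {"finger_gap":50},
  {"finger_gap":50},
  {"finger_gap":50},
  {"finger_gap":50},
])

```text
time: 15.02
tool_pos: [577.7, -26.3, 194.8]
tcp_rot: [3.142, -0.0, 0.067]
contact_force: [-0.2, -0.8, -0.5]
grip_width: 60.0
finger_force: 30.0
```

To row units: -90 mm / 500 = -0.18, -50 mm / 500 = -0.1.

>>> shift_gripper([
  {"finger_gap":50,"dz":-0.02},
  {"finger_gap":50,"dz":-0.05},
  {"finger_gap":50,"dz":-0.1},
  {"finger_gap":50,"dz":-0.18},
  {"finger_gap":50,"dz":-0.18},
])

```text
time: 15.65
tool_pos: [578.5, -26.4, 289.0]
tcp_rot: [3.14, -0.008, 0.067]
contact_force: [0.2, -0.5, -2.6]
grip_width: 59.8
finger_force: 30.0
```

Run:
```python
from h import *
c,s,a=tray();print(c,s,a); p=at(c,a,-50,0);print(p);d(p,10.5,a)
```

```text
[ 519.85394 -322.24872] [np.float32(150.72377), np.float32(250.88899)] -0.2820679
[ 471.82983 -308.3316 ]
dx -125.0 dy 274.2 dz 98.1 turn 0.349 | now tip [577.9 -26.3 108.8] yaw 0.067 j6 1.33 F [ 0.1 -0.6 -1.7] w 59.7 t 15.7
```

To row units: 274 mm / 500 = 0.548, 220 mm / 500 = 0.44, 0.349 rad / 6.2832 = 0.0555.

>>> shift_gripper([
  {"finger_gap":50,"dx":-0.05,"dy":0.11,"twist":0.0111},
  {"finger_gap":50,"dx":-0.1,"dy":0.22,"twist":0.0223},
  {"finger_gap":50,"dx":-0.15,"dy":0.33,"twist":0.0334},
  {"finger_gap":50,"dx":-0.2,"dy":0.44,"twist":0.0446},
  {"finger_gap":50,"dx":-0.25,"dy":0.548,"twist":0.0555},
])

```text
time: 16.32
tool_pos: [470.0, -309.5, 283.7]
tcp_rot: [-3.141, 0.002, -0.285]
contact_force: [0.5, -0.4, -1.8]
grip_width: 59.8
finger_force: 30.0
```

>>> shift_gripper([
  {"finger_gap":50},
  {"finger_gap":50},
])

```text
time: 16.58
tool_pos: [470.8, -307.7, 283.7]
tcp_rot: [-3.14, 0.002, -0.283]
contact_force: [1.1, 1.3, -2.0]
grip_width: 59.9
finger_force: 30.0
```

Run:
```python
from h import *
d((471.8,-308.3),10.5,-.282)
```

```text
dx 1.3 dy 0.5 dz 95.2 turn -0.001 | now tip [ 470.8 -307.7  105.7] yaw -0.283 j6 1.14 F [ 1.1  1.3 -2. ] w 59.9 t 16.6
```

To row units: 95 mm / 500 = 0.19, 92 mm / 500 = 0.184.

>>> shift_gripper([
  {"finger_gap":50,"dx":0.002,"dz":0.07},
  {"finger_gap":50,"dx":0.002,"dz":0.13},
  {"finger_gap":50,"dx":0.002,"dz":0.17},
  {"finger_gap":50,"dx":0.002,"dz":0.184},
  {"finger_gap":50,"dx":0.002,"dz":0.19},
])

```text
time: 17.2
tool_pos: [472.7, -307.5, 189.7]
tcp_rot: [-3.141, 0.0, -0.281]
contact_force: [-0.4, -0.4, -1.1]
grip_width: 59.9
finger_force: 30.0
```

>>> shift_gripper([
  {"finger_gap":50,"dz":0.002},
  {"finger_gap":50,"dz":0.002},
  {"finger_gap":70,"dz":0.002},
  {"finger_gap":70,"dz":0.002},
  {"finger_gap":70,"dz":0.002},
])

```text
time: 17.82
tool_pos: [472.2, -308.4, 189.0]
tcp_rot: [3.141, -0.0, -0.282]
contact_force: [-0.2, -0.3, -0.3]
grip_width: 69.8
finger_force: 0.0
```

>>> shift_gripper([
  {"finger_gap":70,"dz":-0.08},
  {"finger_gap":70,"dz":-0.18},
  {"finger_gap":70,"dz":-0.3},
  {"finger_gap":70,"dz":-0.42},
  {"finger_gap":70,"dz":-0.42},
])

```text
time: 18.45
tool_pos: [472.6, -308.7, 404.3]
tcp_rot: [3.137, -0.01, -0.282]
contact_force: [0.3, 0.1, -0.5]
grip_width: 70.0
finger_force: 0.0
```

Add to h.py:
```python
def cover():
    t=optics.capture('top'); h=cv2.cvtColor(t['color'],cv2.COLOR_RGB2HSV); g=(h[:,:,1]<60)&(h[:,:,2]>60)
    i=np.indices(g.shape); return rect(t,g&(i[1]>88)&(i[1]<192)&(i[0]>198)&(i[0]<310),6)[0]
```

Run:
```python
from h import *
t=optics.capture('top');s=optics.capture('side')
a=zoom(t,85,190,110,110,4);b=zoom(s,140,165,90,50,4);c=zoom(t,330,183,90,110,4);o=np.zeros((450,800,3),np.uint8)
o[:440,:440]=a;o[:440,440:800]=c;o2=np.zeros((210,800,3),np.uint8);o2[:200,:360]=b;bb=zoom(s,180,285,110,50,4);o2[:200,360:800]=bb
o=cv2.resize(np.vstack([o[:,:],o2]),None,fx=.9,fy=.9);cv2.imwrite('pics/pre.png',o)
print(cover(),tray());d((498,308.6),230,.236)
```

```text
(array([498.1906 , 308.52817], dtype=float32), [np.float32(148.64923), np.float32(200.64462)], np.float32(0.23617089)) (array([ 487.0401, -344.0135], dtype=float32), [np.float32(226.93695), np.float32(317.97757)], np.float32(-0.18100154))
dx -146.7 dy -599.6 dz -9.7 turn -0.518 | now tip [ 471.9 -308.1  219.2] yaw -0.282 j6 1.14 F [-0.6 -0.4 -0.9] w 69.8 t 18.6
```

View pics/pre.png

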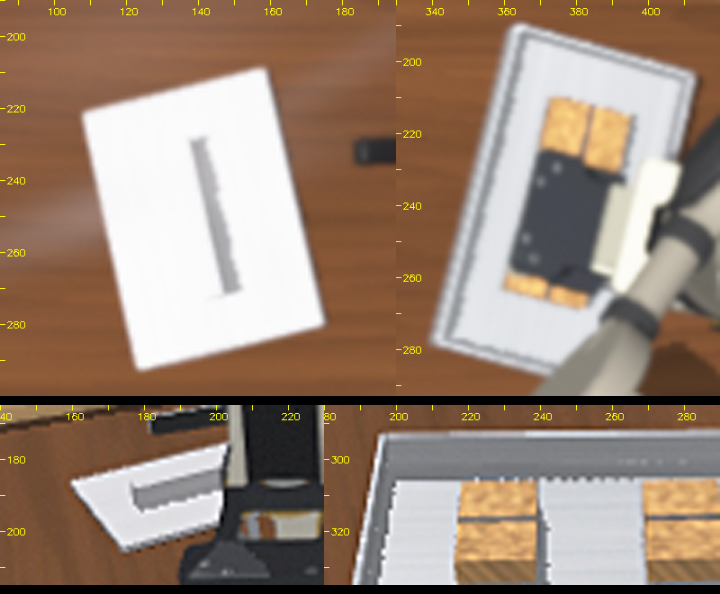

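Both pads lie flat, friction side up, side by side in the tray: side view (228,317) and (280,317). The cover hasn't moved: top (115–175, 208–292), with its rib near (141,250). Next I'll go to the cover.

To row units: -200 mm / 500 = -0.4, -160 mm / 500 = -0.32.

>>> shift_gripper([
  {"finger_gap":40,"dx":-0.02,"dy":-0.08,"dz":-0.006},
  {"finger_gap":40,"dx":-0.04,"dy":-0.16,"dz":-0.012},
  {"finger_gap":40,"dx":-0.06,"dy":-0.24,"dz":-0.02},
  {"finger_gap":40,"dx":-0.08,"dy":-0.32,"dz":-0.02},
  {"finger_gap":40,"dx":-0.098,"dy":-0.4,"dz":-0.02},
])

```text
time: 19.27
tool_pos: [480.6, -101.3, 407.1]
tcp_rot: [-3.141, 0.003, -0.282]
contact_force: [0.6, -0.8, -0.9]
grip_width: 39.9
finger_force: 0.0
```

>>> shift_gripper([
  {"finger_gap":40,"dx":-0.02,"dy":-0.08},
  {"finger_gap":40,"dx":-0.04,"dy":-0.16},
  {"finger_gap":40,"dx":-0.06,"dy":-0.24},
  {"finger_gap":40,"dx":-0.08,"dy":-0.32},
  {"finger_gap":40,"dx":-0.098,"dy":-0.4},
])

```text
time: 19.9
tool_pos: [489.2, 104.5, 407.1]
tcp_rot: [3.141, 0.003, -0.282]
contact_force: [1.3, 0.1, 0.8]
grip_width: 40.1
finger_force: 0.0
```

>>> shift_gripper([
  {"finger_gap":40,"dx":-0.02,"dy":-0.08,"twist":-0.0159},
  {"finger_gap":40,"dx":-0.04,"dy":-0.16,"twist":-0.0318},
  {"finger_gap":40,"dx":-0.06,"dy":-0.24,"twist":-0.0477},
  {"finger_gap":40,"dx":-0.08,"dy":-0.32,"twist":-0.0637},
  {"finger_gap":40,"dx":-0.098,"dy":-0.4,"twist":-0.0824},
])

```text
time: 20.52
tool_pos: [497.9, 310.2, 406.7]
tcp_rot: [3.141, 0.004, 0.24]
contact_force: [1.5, -0.6, -0.1]
grip_width: 40.0
finger_force: 0.0
```

>>> shift_gripper([
  {"finger_gap":40},
  {"finger_gap":40},
])

```text
time: 20.78
tool_pos: [498.0, 308.6, 407.2]
tcp_rot: [3.141, 0.003, 0.235]
contact_force: [-0.8, 0.0, -0.4]
grip_width: 40.0
finger_force: 0.0
```

```bash
python3 - <<'E'
from h import *
t=optics.capture('top');s=optics.capture('side')
print(tri(t,[(146.5,271),(107.5,221)],s,[(176.5,186.5),(212,173.5)]).round(1))
d((498.2,308.5),30,.236)
E
```

```text
[[441.  286.4  29.7   3. ]
 [577.3 402.6   2.9   0.6]]
dx 0.4 dy -0.6 dz 200.1 turn -0.002 | now tip [498.2 307.9 230.1] yaw 0.234 j6 1.76 F [-0.6  0.3 -0.5] w 40.0 t 20.9
```

To row units: 198 mm / 500 = 0.396, 185 mm / 500 = 0.37.

>>> shift_gripper([
  {"finger_gap":40,"dz":0.1},
  {"finger_gap":40,"dz":0.2},
  {"finger_gap":40,"dz":0.3},
  {"finger_gap":40,"dz":0.37},
  {"finger_gap":40,"dz":0.396},
])

```text
time: 21.5
tool_pos: [497.7, 307.7, 208.8]
tcp_rot: [3.141, 0.004, 0.234]
contact_force: [-0.3, -0.7, 0.4]
grip_width: 40.4
finger_force: 0.0
```

>>> shift_gripper([
  {"finger_gap":40,"dz":0.016},
  {"finger_gap":40,"dz":0.028},
  {"finger_gap":40,"dz":0.036},
  {"finger_gap":40,"dz":0.044},
  {"finger_gap":40,"dz":0.044},
])

```text
time: 22.12
tool_pos: [498.0, 308.9, 188.8]
tcp_rot: [-3.142, -0.0, 0.236]
contact_force: [0.7, -0.1, -0.3]
grip_width: 40.2
finger_force: 0.0
```

>>> shift_gripper([
  {"finger_gap":5},
  {"finger_gap":5},
  {"finger_gap":5},
  {"finger_gap":5},
  {"finger_gap":5},
])

```text
time: 22.75
tool_pos: [498.1, 309.0, 188.9]
tcp_rot: [-3.141, -0.0, 0.236]
contact_force: [-0.5, 0.8, 1.5]
grip_width: 13.4
finger_force: 30.0
```

Run:
```python
from h import *
s=optics.capture('side');cv2.imwrite('pics/grab.png',zoom(s,140,130,110,85,6))
d((498.2,308.5),8,.236)
```

```text
dx 0.0 dy 0.5 dz 2.9 turn -0.000 | now tip [498.1 309.   10.9] yaw 0.236 j6 1.76 F [-0.   0.2  1.4] w 14.0 t 22.8
```

View pics/grab.png

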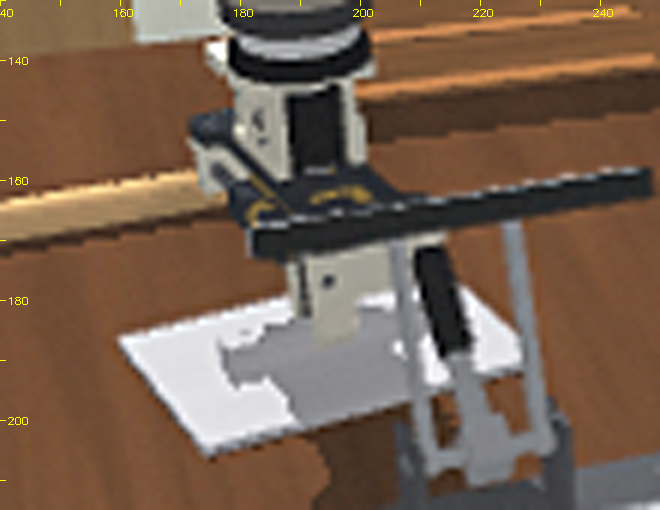

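The gripper holds the rib at about (195,187), with the plate flat on the bench. I'll lift it and carry it over the clamp.

To row units: -110 mm / 500 = -0.22, -80 mm / 500 = -0.16.

>>> shift_gripper([
  {"finger_gap":5,"dz":-0.02},
  {"finger_gap":5,"dz":-0.05},
  {"finger_gap":5,"dz":-0.1},
  {"finger_gap":5,"dz":-0.16},
  {"finger_gap":5,"dz":-0.22},
])

```text
time: 23.42
tool_pos: [497.9, 308.7, 300.5]
tcp_rot: [-3.142, -0.0, 0.236]
contact_force: [0.4, 0.1, -4.8]
grip_width: 13.5
finger_force: 30.0
```

>>> shift_gripper([
  {"finger_gap":5,"dz":-0.06},
  {"finger_gap":5,"dz":-0.12},
  {"finger_gap":5,"dz":-0.18},
  {"finger_gap":5,"dz":-0.24},
  {"finger_gap":5,"dz":-0.24},
])

```text
time: 24.05
tool_pos: [498.0, 308.8, 421.8]
tcp_rot: [-3.141, -0.006, 0.236]
contact_force: [0.7, -0.2, -5.2]
grip_width: 13.9
finger_force: 30.0
```

Run:
```python
from h import *
d(fx(0,20),240,FY)
```

```text
dx -23.3 dy 323.4 dz 3.3 turn 0.169 | now tip [498.  308.8 243.8] yaw 0.236 j6 1.76 F [ 0.7 -0.2 -5.2] w 13.9 t 24.1
```

To row units: 170 mm / 500 = 0.34, 130 mm / 500 = 0.26, 0.1 rad / 6.2832 = 0.0159.

>>> shift_gripper([
  {"finger_gap":5,"dx":-0.004,"dy":0.04,"twist":0.0032},
  {"finger_gap":5,"dx":-0.008,"dy":0.1,"twist":0.0064},
  {"finger_gap":5,"dx":-0.016,"dy":0.18,"twist":0.0095},
  {"finger_gap":5,"dx":-0.02,"dy":0.26,"twist":0.0127},
  {"finger_gap":5,"dx":-0.024,"dy":0.34,"twist":0.0159},
])

```text
time: 24.68
tool_pos: [525.8, 138.5, 417.0]
tcp_rot: [3.141, 0.003, 0.134]
contact_force: [-0.2, 0.9, -4.8]
grip_width: 13.8
finger_force: 30.0
```

>>> shift_gripper([
  {"finger_gap":5,"dy":0.08,"twist":0.0032},
  {"finger_gap":5,"dy":0.16,"twist":0.0064},
  {"finger_gap":5,"dy":0.23,"twist":0.0088},
  {"finger_gap":5,"dy":0.28,"twist":0.011},
  {"finger_gap":5,"dy":0.3,"twist":0.011},
])

```text
time: 25.3
tool_pos: [546.0, -9.9, 417.2]
tcp_rot: [-3.141, 0.003, 0.064]
contact_force: [-0.4, 0.4, -5.2]
grip_width: 13.9
finger_force: 30.0
```

>>> shift_gripper([
  {"finger_gap":5},
  {"finger_gap":5},
])

```text
time: 25.55
tool_pos: [546.2, -7.1, 418.4]
tcp_rot: [-3.141, 0.001, 0.068]
contact_force: [0.6, -0.1, -4.8]
grip_width: 13.7
finger_force: 30.0
```

Run:
```python
from h import *
s=optics.capture('side');t=optics.capture('top')
a=zoom(s,170,110,140,160,3);b=zoom(t,180,165,130,130,3)
o=np.zeros((480,820,3),np.uint8);o[:,:420]=a;o[:390,425:815]=b;cv2.imwrite('pics/carry.png',o[:,:800])
d(fx(0,20),60,FY)
```

```text
dx 4.3 dy 4.5 dz 180.7 turn 0.001 | now tip [546.2  -6.9 240.7] yaw 0.068 j6 1.35 F [ 0.2 -0.4 -4. ] w 13.5 t 25.6
```

View pics/carry.png

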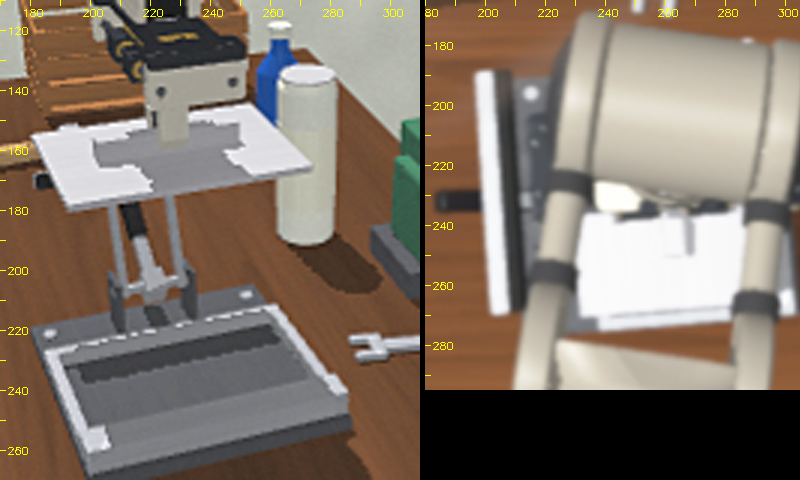

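The cover hangs level, with its corners at about side (182,155), (310,168) and (195,205), clear of the clamp. Now I'll lower it at fixture y = +20.

To row units: 150 mm / 500 = 0.3, 130 mm / 500 = 0.26.

>>> shift_gripper([
  {"finger_gap":5,"dx":0.004,"dy":0.004,"dz":0.05},
  {"finger_gap":5,"dx":0.008,"dy":0.009,"dz":0.12},
  {"finger_gap":5,"dx":0.008,"dy":0.009,"dz":0.19},
  {"finger_gap":5,"dx":0.008,"dy":0.009,"dz":0.26},
  {"finger_gap":5,"dx":0.008,"dy":0.009,"dz":0.3},
])

```text
time: 26.28
tool_pos: [550.3, -11.2, 266.9]
tcp_rot: [-3.141, 0.002, 0.068]
contact_force: [0.4, 0.3, -4.2]
grip_width: 13.5
finger_force: 30.0
```

>>> shift_gripper([
  {"finger_gap":5,"dz":0.024},
  {"finger_gap":5,"dz":0.048},
  {"finger_gap":5,"dz":0.062},
  {"finger_gap":5,"dz":0.062},
  {"finger_gap":5,"dz":0.062},
])

```text
time: 26.9
tool_pos: [550.9, -12.1, 238.3]
tcp_rot: [3.141, -0.001, 0.067]
contact_force: [-0.9, 0.4, -4.3]
grip_width: 13.8
finger_force: 30.0
```

Run:
```python
from h import *
d(fx(0,20),38,FY)
```

```text
dx -0.0 dy -1.1 dz 22.3 turn -0.000 | now tip [550.9 -12.1  60.3] yaw 0.067 j6 1.34 F [-0.9  0.4 -4.3] w 13.8 t 26.9
```

To row units: 19 mm / 500 = 0.038, 17 mm / 500 = 0.034.

>>> shift_gripper([
  {"finger_gap":5,"dy":-0.003,"dz":0.012},
  {"finger_gap":5,"dy":-0.003,"dz":0.024},
  {"finger_gap":5,"dy":-0.003,"dz":0.034},
  {"finger_gap":5,"dy":-0.003,"dz":0.038},
  {"finger_gap":5,"dy":-0.003,"dz":0.038},
])

```text
time: 27.52
tool_pos: [550.6, -10.6, 218.5]
tcp_rot: [-3.141, 0.0, 0.067]
contact_force: [-0.2, 0.7, -4.6]
grip_width: 13.7
finger_force: 30.0
```

>>> shift_gripper([
  {"finger_gap":5,"dz":0.004},
  {"finger_gap":5,"dz":0.004},
  {"finger_gap":5,"dz":0.004},
])

```text
time: 27.9
tool_pos: [550.6, -10.6, 216.8]
tcp_rot: [-3.142, -0.0, 0.067]
contact_force: [-0.7, 0.6, -4.5]
grip_width: 13.8
finger_force: 30.0
```

Run:
```python
from h import *
s=optics.capture('side');cv2.imwrite('pics/low.png',zoom(s,165,175,130,100,6))
d(fx(0,20),38,FY)
```

```text
dx 0.2 dy 0.5 dz 0.8 turn -0.000 | now tip [550.6 -10.6  38.8] yaw 0.067 j6 1.35 F [-0.2 -0.5 -5.7] w 13.5 t 27.9
```

View pics/low.png

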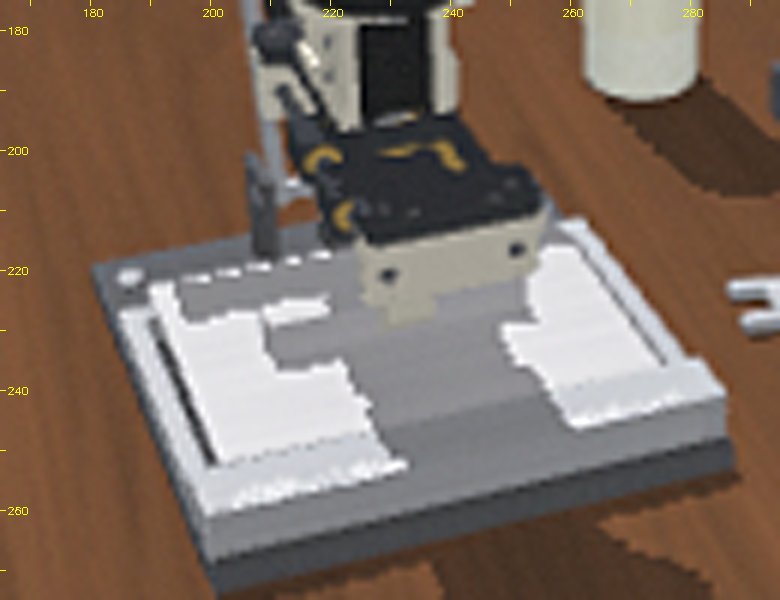

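The plate sits between the x walls with its −y edge just ahead of the lip: left edge near (201,252), right edge near (279,236). I'll check the x centring before I let it tilt.

Run:
```python
from h import *
np.set_printoptions(precision=1,suppress=True)
s=optics.capture('side');t=optics.capture('top')
R=np.array([[np.cos(FY),np.sin(FY)],[-np.sin(FY),np.cos(FY)]])
f=lambda p,z:(plane(s,p,z)[:,:2]-F)@R.T
print('plate L,R front',f([(201,252),(277.5,236)],33.5))
print('wall top inner L,R', f([(199.5,253),(279,236)],26), 'outer corners lip L,R top', f([(200,260.5),(285,242)],34))
print('pred wall inner corners at y=-55', proj(s,[[*fx(-104,-55),26],[*fx(104,-55),26],[*fx(-98,-51),33.5],[*fx(98,-51),33.5]]))
```

```text
plate L,R front [[-98.9 -51.3]
 [103.7 -55.5]]
wall top inner L,R [[-101.6  -44.1]
 [ 111.7  -47.1]] outer corners lip L,R top [[-109.1  -83.7]
 [ 110.8  -87.5]]
pred wall inner corners at y=-55 [[199.6 255.8]
 [277.5 238.2]
 [201.3 251.9]
 [274.8 235.5]]
```

>>> shift_gripper([
  {"finger_gap":18},
  {"finger_gap":18},
  {"finger_gap":18},
  {"finger_gap":18},
])

```text
time: 28.55
tool_pos: [550.7, -10.6, 216.9]
tcp_rot: [-3.142, -0.0, 0.067]
contact_force: [-0.3, 0.0, 0.8]
grip_width: 18.1
finger_force: 0.0
```

Run:
```python
from h import *
s=optics.capture('side');cv2.imwrite('pics/tilt.png',zoom(s,165,175,130,100,6))
d(fx(0,20),30,FY)
```

```text
dx 0.2 dy 0.5 dz 8.8 turn -0.000 | now tip [550.6 -10.6  38.8] yaw 0.067 j6 1.35 F [-0.3  0.3  0.1] w 18.0 t 28.6
```

View pics/tilt.png

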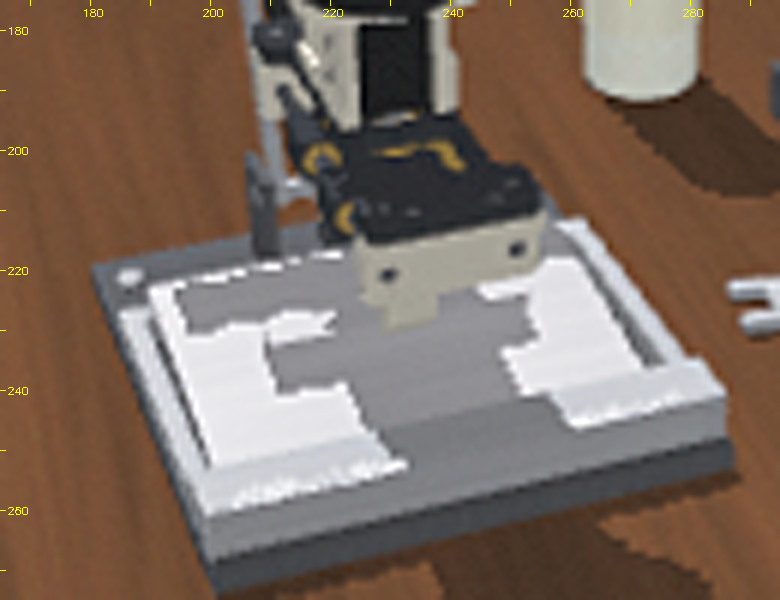

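The −y edge has dropped into the recess: the side-wall gap now shows at (272,232) while the +y edge still rests on the wall at (195,223). I'll slide the cover under the lip.

>>> shift_gripper([
  {"finger_gap":18,"dz":0.006},
  {"finger_gap":18,"dz":0.01},
  {"finger_gap":18,"dz":0.01},
])

```text
time: 28.98
tool_pos: [550.5, -10.6, 211.4]
tcp_rot: [-3.141, 0.001, 0.067]
contact_force: [0.4, -0.2, 0.2]
grip_width: 17.9
finger_force: 0.0
```

>>> shift_gripper([
  {"finger_gap":18,"dy":0.008},
  {"finger_gap":18,"dy":0.016},
  {"finger_gap":18,"dy":0.024},
  {"finger_gap":18,"dy":0.028},
  {"finger_gap":18,"dy":0.028},
])

```text
time: 29.6
tool_pos: [551.6, -24.8, 211.8]
tcp_rot: [3.141, -0.0, 0.067]
contact_force: [0.7, 0.6, -0.5]
grip_width: 18.1
finger_force: 0.0
```

Run:
```python
from h import *
d(fx(0,0),33,FY)
```

```text
dx 0.2 dy 6.2 dz 0.8 turn -0.000 | now tip [551.6 -24.8  33.8] yaw 0.067 j6 1.32 F [ 0.7  0.6 -0.5] w 18.1 t 29.6
```

To row units: 8 mm / 500 = 0.016, 6 mm / 500 = 0.012.

>>> shift_gripper([
  {"finger_gap":18,"dy":0.004},
  {"finger_gap":18,"dy":0.008},
  {"finger_gap":18,"dy":0.012},
  {"finger_gap":18,"dy":0.016},
  {"finger_gap":18,"dy":0.016},
])

```text
time: 30.22
tool_pos: [552.1, -32.7, 211.7]
tcp_rot: [3.141, -0.0, 0.067]
contact_force: [0.7, 0.6, -0.2]
grip_width: 17.8
finger_force: 0.4
```

Run:
```python
from h import *
s=optics.capture('side');cv2.imwrite('pics/in.png',zoom(s,165,175,130,100,6))
d(fx(0,0),24,FY)
```

```text
dx 0.2 dy -1.7 dz 9.7 turn -0.000 | now tip [552.1 -32.7  33.7] yaw 0.067 j6 1.31 F [0.3 0.3 0.1] w 18.2 t 30.3
```

View pics/in.png

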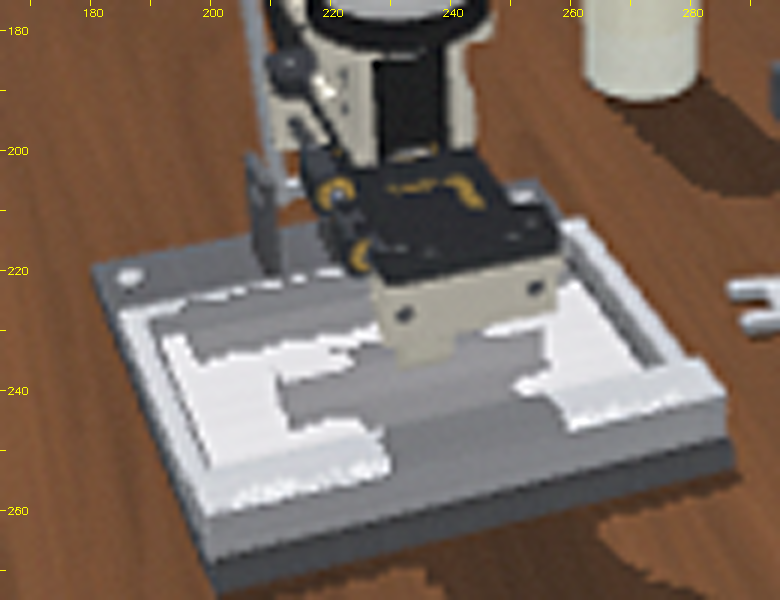

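The +y edge has dropped inside the wall: the wall strip shows again at (195,228). The cover looks home under the lip. I'll lower the tips as a feeler check and centre the rib by closing on it.

To row units: 12 mm / 500 = 0.024, -1.7 mm / 500 = -0.0034.

>>> shift_gripper([
  {"finger_gap":18,"dy":-0.002,"dz":0.008},
  {"finger_gap":18,"dy":-0.0034,"dz":0.016},
  {"finger_gap":18,"dy":-0.0034,"dz":0.022},
  {"finger_gap":18,"dy":-0.0034,"dz":0.024},
  {"finger_gap":18,"dy":-0.0034,"dz":0.024},
])

```text
time: 30.9
tool_pos: [551.9, -30.8, 199.6]
tcp_rot: [-3.142, 0.0, 0.067]
contact_force: [-0.9, -0.2, 0.1]
grip_width: 18.0
finger_force: 0.0
```

>>> shift_gripper([
  {"finger_gap":5},
  {"finger_gap":5},
  {"finger_gap":5},
  {"finger_gap":5},
])

```text
time: 31.4
tool_pos: [552.0, -30.8, 199.8]
tcp_rot: [-3.142, -0.0, 0.067]
contact_force: [0.5, -0.1, 0.3]
grip_width: 14.3
finger_force: 30.0
```

>>> shift_gripper([
  {"finger_gap":24},
  {"finger_gap":24},
  {"finger_gap":24},
])

```text
time: 31.78
tool_pos: [551.9, -30.8, 199.7]
tcp_rot: [-3.142, 0.0, 0.067]
contact_force: [-0.3, -0.5, -0.2]
grip_width: 24.1
finger_force: 0.0
```

>>> shift_gripper([
  {"finger_gap":24,"dz":0.004},
  {"finger_gap":24,"dz":0.008},
  {"finger_gap":24,"dz":0.008},
])

```text
time: 32.15
tool_pos: [551.9, -30.8, 196.3]
tcp_rot: [3.142, -0.0, 0.067]
contact_force: [-1.9, 0.7, 5.6]
grip_width: 24.2
finger_force: 3.1
```

Run:
```python
from h import *
d(fx(0,0),24,FY)
```

```text
dx 0.2 dy 0.2 dz -5.7 turn -0.000 | now tip [551.9 -30.8  18.3] yaw 0.067 j6 1.31 F [-1.9  0.7  5.6] w 24.2 t 32.1
```

The tips touched the plate at z = 18.3, as expected with the cover home, and the rib is centred. Next I'll retreat, turn and go behind the handle.

To row units: -205 mm / 500 = -0.41, -150 mm / 500 = -0.3.

>>> shift_gripper([
  {"finger_gap":24,"dz":-0.02},
  {"finger_gap":24,"dz":-0.08},
  {"finger_gap":24,"dz":-0.18},
  {"finger_gap":24,"dz":-0.3},
  {"finger_gap":24,"dz":-0.41},
])

```text
time: 32.78
tool_pos: [551.6, -30.8, 403.2]
tcp_rot: [3.141, -0.001, 0.067]
contact_force: [0.4, -0.5, -0.6]
grip_width: 23.8
finger_force: 0.0
```

>>> shift_gripper([
  {"finger_gap":0,"dz":-0.04,"twist":-0.0286},
  {"finger_gap":0,"dz":-0.04,"twist":-0.0573},
  {"finger_gap":0,"dz":-0.04,"twist":-0.0859},
  {"finger_gap":0,"dz":-0.04,"twist":-0.1146},
  {"finger_gap":0,"dz":-0.04,"twist":-0.1432},
])

```text
time: 33.4
tool_pos: [551.8, -30.8, 421.1]
tcp_rot: [3.141, -0.0, 0.973]
contact_force: [-1.0, 0.5, -0.2]
grip_width: 0.5
finger_force: 0.0
```

>>> shift_gripper([
  {"finger_gap":0,"twist":-0.0271},
  {"finger_gap":0,"twist":-0.0541},
  {"finger_gap":0,"twist":-0.0812},
  {"finger_gap":0,"twist":-0.1068},
  {"finger_gap":0,"twist":-0.1068},
])

```text
time: 34.02
tool_pos: [551.8, -30.8, 421.0]
tcp_rot: [3.141, -0.0, 1.636]
contact_force: [0.2, -0.3, -0.6]
grip_width: 0.6
finger_force: 0.0
```

Run:
```python
from h import *
d(fx(0,232),240,np.pi/2+FY)
```

```text
dx 231.8 dy 0.0 dz 3.0 turn -0.001 | now tip [551.8 -30.8 243. ] yaw 1.636 j6 -0.26 F [ 0.2 -0.3 -0.6] w 0.6 t 34.0
```

To row units: 232 mm / 500 = 0.464, 190 mm / 500 = 0.38.

>>> shift_gripper([
  {"finger_gap":0,"dx":0.08},
  {"finger_gap":0,"dx":0.18},
  {"finger_gap":0,"dx":0.28},
  {"finger_gap":0,"dx":0.38},
  {"finger_gap":0,"dx":0.464},
])

```text
time: 34.65
tool_pos: [536.0, 202.5, 421.0]
tcp_rot: [3.141, -0.0, 1.634]
contact_force: [0.3, 0.0, -0.2]
grip_width: 0.3
finger_force: 0.0
```

>>> shift_gripper([
  {"finger_gap":0,"dz":0.08},
  {"finger_gap":0,"dz":0.16},
  {"finger_gap":0,"dz":0.23},
  {"finger_gap":0,"dz":0.266},
  {"finger_gap":0,"dz":0.266},
])

```text
time: 35.28
tool_pos: [536.1, 200.6, 286.5]
tcp_rot: [-3.139, 0.0, 1.635]
contact_force: [0.3, -0.2, 1.2]
grip_width: 0.1
finger_force: 0.0
```

>>> shift_gripper([
  {"finger_gap":0,"dx":-0.016},
  {"finger_gap":0,"dx":-0.032},
  {"finger_gap":0,"dx":-0.048},
  {"finger_gap":0,"dx":-0.064},
  {"finger_gap":0,"dx":-0.08},
])

```text
time: 35.9
tool_pos: [538.7, 173.6, 299.3]
tcp_rot: [3.122, -0.031, 1.637]
contact_force: [-5.3, 48.1, 36.0]
grip_width: 0.5
finger_force: 23.4
```

Run:
```python
from h import *
d(fx(0,232),110,np.pi/2+FY)
```

```text
dx 26.6 dy -0.5 dz 12.1 turn -0.001 | now tip [538.7 173.6 121.3] yaw 1.637 j6 0.09 F [-5.3 48.1 36. ] w 0.5 t 35.9
```

To row units: 42 mm / 500 = 0.084, 25 mm / 500 = 0.05.

>>> shift_gripper([
  {"finger_gap":0,"dx":0.02},
  {"finger_gap":0,"dx":0.05},
  {"finger_gap":0,"dx":0.084},
  {"finger_gap":0,"dx":0.084},
])

```text
time: 36.4
tool_pos: [536.2, 203.3, 287.1]
tcp_rot: [-3.14, 0.0, 1.638]
contact_force: [0.0, -1.2, 0.4]
grip_width: 0.6
finger_force: 0.0
```

Run:
```python
from h import *
d(fx(0,233),102,np.pi/2+FY)
t=optics.capture('top');s=optics.capture('side')
a=zoom(t,185,176,125,108,3);b=zoom(s,150,140,140,130,3)
o=np.zeros((400,800,3),np.uint8);o[:a.shape[0],:a.shape[1]]=a;o[:b.shape[0],378:378+b.shape[1]]=b;cv2.imwrite('pics/hand.png',o)
```

```text
dx -1.9 dy 0.2 dz 7.1 turn 0.001 | now tip [536.2 203.3 109.1] yaw 1.638 j6 0.16 F [ 0.  -1.2  0.4] w 0.6 t 36.4
```

To row units: 8 mm / 500 = 0.016, 4 mm / 500 = 0.008.

>>> shift_gripper([
  {"finger_gap":0,"dz":0.008},
  {"finger_gap":0,"dz":0.016},
  {"finger_gap":0,"dz":0.016},
])

```text
time: 36.88
tool_pos: [536.2, 202.3, 279.2]
tcp_rot: [-3.141, 0.0, 1.637]
contact_force: [0.6, -0.1, -0.1]
grip_width: 0.4
finger_force: 0.0
```

>>> shift_gripper([
  {"finger_gap":0,"dx":-0.014},
  {"finger_gap":0,"dx":-0.028},
  {"finger_gap":0,"dx":-0.042},
  {"finger_gap":0,"dx":-0.056},
  {"finger_gap":0,"dx":-0.056},
])

```text
time: 37.5
tool_pos: [538.3, 174.1, 279.8]
tcp_rot: [3.142, -0.0, 1.637]
contact_force: [0.4, -0.1, 0.1]
grip_width: 0.6
finger_force: 0.0
```

>>> shift_gripper([
  {"finger_gap":0,"dx":-0.006},
  {"finger_gap":0,"dx":-0.012},
  {"finger_gap":0,"dx":-0.012},
])

```text
time: 37.88
tool_pos: [538.6, 168.6, 279.7]
tcp_rot: [3.142, -0.0, 1.638]
contact_force: [0.4, -0.2, 0.5]
grip_width: 0.4
finger_force: 0.0
```

Run:
```python
from h import *
d(fx(0,200),101,np.pi/2+FY)
```

```text
dx -0.1 dy 0.2 dz 0.7 turn -0.000 | now tip [538.6 168.6 101.7] yaw 1.638 j6 0.10 F [ 0.4 -0.2  0.5] w 0.4 t 37.9
```

Run:
```python
from h import *
np.set_printoptions(precision=1,suppress=True,linewidth=200)
s=optics.capture('side')
for f in(.96,.75,.6,.3,-.14):
    P=[[*fx(0,115+r*np.sin(f)),55+r*np.cos(f)] for r in(52,82,112)]; print(f,proj(s,P).ravel())
g=cv2.cvtColor(s['color'],cv2.COLOR_RGB2GRAY)
for y in range(160,200,2): print(y,' '.join('%3d'%v for v in g[y,200:236]))
```

```text
0.96 [216.2 189.4 213.6 180.5 211.2 171.8]
0.75 [216.7 187.9 214.4 178.2 212.1 168.5]
0.6 [217.2 187.4 215.1 177.2 213.1 167. ]
0.3 [218.4 187.4 217.  177.  215.6 166.5]
-0.14 [220.5 190.4 220.4 181.5 220.3 172.3]
160  99 113  80  79  40  45  47  45  44  43  40  38  61 108 107  51  49  53  61  51  53  64  71  75  85  91  89  86  89  87  89  89  90  91  91  91
162 132 132 166  97  48  67  71  88  95 117 123 149 169 166 170 169 172 175 165 100  87  89  89  89  91  90  89  88  87  90  90  95  96  94  95  94
164 105  54  85  90 123 149 168 165 164 166 162 125 109 159 166 162 164 167 159  94  88  90  87  87  88  90  90  89  88  86  88  90  90  95  95  94
166  59  56  63  83  99 159 164 162 161 164 169 155  36 120 172 163 161 167 156  82  90  92  92  91  89  90  89  88  89  89  89  88  88  93  95  95
168  91  91  87  85  95 140 161 164 164 162 167 155  27  98 173 164 163 168 155  66  92  92  93  90  92  90  89  87  88  90  88  88  86  90  91  94
170  89  88  89  86  91 126 155 165 162 162 168 156  52  95 176 165 165 170 156  87  94  97  92  96  93  91  92  88  89  88  90  87  87  86  86  9
[... 1373 characters left out ...]
  88  89  88  82  84  84  87  89  83  50  25  28  36  39  51  81  90  89  92  90  91  91  91  91  91  93  89
192  86  86  87  83  86  84  89  87  88  86  88  87  84  84  85  88  85  92 118 138 142 140 137 120  84  85  88  89  92  93  90  89  90  93  94  93
194  85  88  88  87  83  84  85  88  86  88  87  88  84  85  83  83  87  90 110 130 130 131 129 113  83  85  86  86  89  93  92  91  89  89  93  94
196  86  86  86  88  83  83  84  85  86  84  85  85  83  85  85  82  83  90 113 129 130 128 128 113  82  88  87  83  86  85  60  67  86  86  87  91
198  85  87  84  87  87  87  83  86  85  86  84  85  86  84  86  82  80  87 112 128 130 130 125 112  81  85  84  86  84  79  59  79 104  94  89  89
```

The handle's pixels (x 217–223, y 172–190) match the shut prediction of (220.4, 172–190), so the earlier push already threw the clamp shut. I'll retreat upward and check the whole scene.

To row units: -180 mm / 500 = -0.36, 120 mm / 500 = 0.24.

>>> shift_gripper([
  {"finger_gap":0,"dx":0.03,"dz":-0.08},
  {"finger_gap":0,"dx":0.08,"dz":-0.18},
  {"finger_gap":0,"dx":0.16,"dz":-0.28},
  {"finger_gap":0,"dx":0.24,"dz":-0.36},
  {"finger_gap":0,"dx":0.24,"dz":-0.36},
])

```text
time: 38.55
tool_pos: [529.8, 291.1, 463.4]
tcp_rot: [3.134, -0.003, 1.642]
contact_force: [-0.1, 0.0, -0.3]
grip_width: 0.1
finger_force: 0.0
```

Run:
```python
from h import *
t=optics.capture('top');s=optics.capture('side')
a=zoom(t,200,140,220,155,3,20);b=zoom(s,150,150,145,115,3);c=zoom(s,170,280,155,75,3)
o=np.zeros((600,800,3),np.uint8)
a=cv2.resize(a,(440,310));o[:310,:440]=a;b=cv2.resize(b,(800-440,286));o[:286,440:]=b
e=zoom(t,205,176,110,108,3)[:285];o[312:597,:330]=e[:285];o[312:537,332:797]=c
cv2.imwrite('pics/final.png',o)
print('tray',tray())
d(fx(0,200),101,np.pi/2+FY)
```

```text
tray (array([ 520.1283 , -322.53918], dtype=float32), [np.float32(150.6284), np.float32(250.06847)], np.float32(-0.280347))
dx -119.7 dy 0.8 dz 179.5 turn 0.000 | now tip [530.4 288.1 280.4] yaw 1.638 j6 0.30 F [-0.1 -0.1 -0.5] w 0.4 t 38.7
```

View pics/final.png

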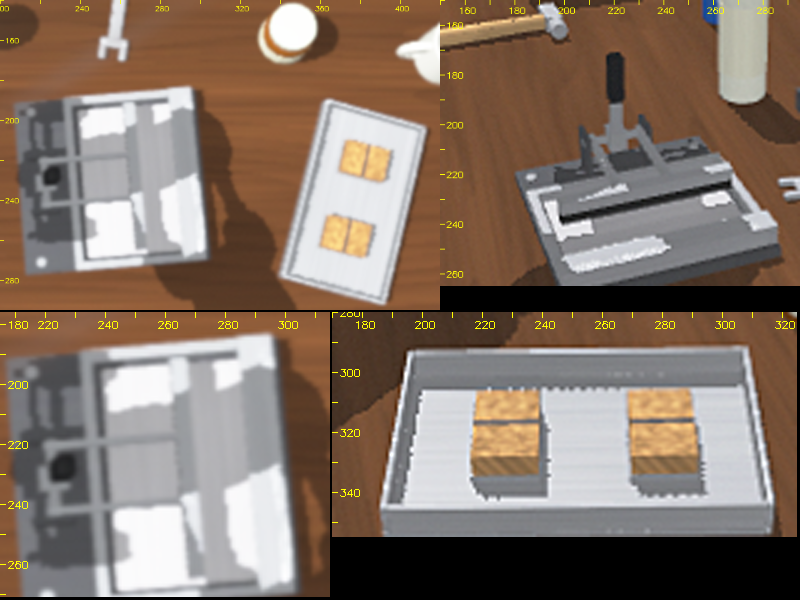

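The final view shows the clamp shut over the cover, with the handle upright at side (217,75 in the crop), both pads flat in the tray, and the can, jar and wrench undisturbed.

```bash
python3 -c "
from plant import bot, optics, readout, close_job
print(close_job())"
```

```text
the job is handed in; nothing more can be done
None
```

I handed the job in at about 39 s, and the hand-in returned no verdict: both pads present lie flat, friction side up, in the tray, the cover is home under the lip with the clamp shut over it, and the can, jar and wrench were not touched. The clamp was thrown shut by one hard push on the end of its handle, about 60 N at the wrist.

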